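Gauge the blind bore of a cane ferrule

ROBOT

A 7-joint arm with a two-finger parallel gripper is mounted at the origin on the work surface. World frame = base frame: x ahead of the robot, y to its left, z up, the work surface at z = 0. Lengths are in m, angles in rad, forces in N, time in s.
With the tool pointing down it reaches from about 0.425 to 0.95 m from the base axis. Payload 4.7 kg.
Tool frame: the origin (TCP) lies at the very end of the fingers, on their centre line; the grasp point (between the pads) lies 19 mm behind it; x points along the fingers, z is the direction in which the jaws open and shut, and the axes are right-handed (so a half turn about x gives the same grasp; the last joint's range is limited). The gripper opens to 87 mm and grips with 3 to 60 N. Pads are 19 mm wide; open, the fingers measure 117 mm over their backs; the gripper's body (75 mm by 190 mm) begins 51 mm behind the grasp point.
Start: joints at [1.232, 0.469, -0.049, 1.532, 0.024, 1.141, -0.082], TCP at [0.206, -0.643, 0.223] pointing down, gripper open.
Joint ranges: [-2.59, 2.59], [-0.33, 1.99], [-1.39, 1.29], [0.1, 2.45], [-1.04, 4.18], [0.21, 1.99], [-2.66, 2.66]. Speed limits (rad/s): [2.57, 2.57, 3.14, 3.14, 3.14, 3.14, 3.14].

INTERFACE

Orientations are given as a unit quaternion [w, x, y, z].
In Python, from workcell import arm, snapshot gives the robot as it stands.
- The arm moves only by the tool step_arm, never from a script. Its argument "plan" is a list of rows, each a list of 7 numbers: the shift along the tool's x, y, z in m, then the turn, a rotation vector about the tool's x, y, z in rad, then the opening in per cent of the stroke, from 0 (shut) to 100 (fully open). In form: [[x, y, z, ax, ay, az, jaw], ...]. A call has 1 to 20 rows; each row is the pose to reach, as a shift and turn from the pose commanded when the call began, along the tool's axes at that moment; what a row does not reach only later rows make up. A row lasts 1/8 s, in which the tool goes at most 62.5 mm and 10.7 degrees, less where a joint would pass 70% of its speed; a pose out of reach is approached as far as the arm can. A call with a gripper value outside its range is refused whole. The fingers move at their own pace and stop on an object; "force" is the grip in N (left out, the last holds). Time passes only in rows, so rows that repeat a pose let the fingers close. It gives the time, the measured TCP pose, the force and the opening at its end, in the units of the state.
- arm.read_state(): the state, without advancing time (a new reading comes with each control period).
- snapshot(name): name is "scene" or "top" or "wrist"; returns a dict with "img" (420x560x3 uint8, red, green, blue), "depth" (420x560 float32, m along the optical axis (not along the pixel's ray), 0 where there is no reading), "fx", "fy", "cx", "cy" (pixels), "R" (3x3) and "t" (3): a world point X has camera coordinates R X + t; the wrist camera has in their place "hand_eye" (4x4, takes a point from camera to tool coordinates, whose origin is the TCP and whose axes are the tool frame's). Camera axes: x right, y down, z forward; pixel columns grow to the right and rows downward; lengths in m; the calibration is good to about 2 mm. A picture is of the moment at which its call begins: read the wrist's pose just before it.
- arm.sign_off(): hands the job in, once; it reports no verdict.
The state is a dict: "time_s": time; "joint_positions": joint angles; "joint_vel": joint speeds; "joint_torque": joint torques, N m; "ee_pos": TCP position; "orientation": TCP orientation; "contact_force": force on the tool from outside, world axes, zero at the start; "ft_torque": the same for the moment, N m; "finger_gap": finger opening in m.
Only numpy, scipy, OpenCV 4.12 (cv2) and the standard library are available. Lean on these libraries where they do the work, as an engineer would, in place of code of your own. Each camera call takes 0.05 s, during which the arm holds its last target. There are 200 camera calls.

TASK

Measure the blind bore of the brass cane ferrule clamped in the grey fixture: take the depth gauge from its wooden stand, set its dark foot flat on the ferrule's rim with the rod in the bore, and slowly and gently slide the rod down through the foot until it bottoms; leave it standing there. Then record the exposed length: press the yellow head of the telescopic height stop down until it is level with the top of the gauge's red knob. Leave the two polishing bars and the spare ferrule alone, and let go of everything at the end.

Things in the scene. Friction and masses are not known exactly. Their poses are not given: they have to be found in the camera images.
- fixture: grey clamp, plate 110 x 90 x 14 mm, fixed to the bench, gripping an upright brass ferrule of 40 mm diameter. Origin under the middle of the plate on the bench, on the bore axis; z up
- bore_mouth (a point): centre of the ferrule's flat rim, 85 mm above the bench. The bore goes straight down from here, 13 mm diameter, blind; its depth is not known, somewhere between 28 and 58 mm, with a hard floor. At more than 25 N from the rod the floor is marked: slide at some 10 to 15 mm/s, as even a short knock at 40 mm/s can exceed this; a steady push of 8 to 12 N tells the floor from the friction of the foot
- stand: wooden block 70 x 70 x 22 mm fixed to the bench, with a 16 mm hole in the middle in which the gauge stands upright at the start. Origin under its centre
- knob (a point): centre of the depth gauge's red knob, 18 mm diameter, 22 mm tall, on top of a steel rod of 10 mm diameter with a slightly tapered tip (straight part to the tip 90 mm; whole gauge 112 mm, total 0.14 to 0.2 kg). z runs along the rod from tip to knob
- knob_top (a point): centre of the flat top of the red knob, 11 mm above its centre
- rod_tip (a point): lower end of the gauge's rod, 101 mm below the knob's centre
- foot_under (a point): centre of the underside of the gauge's foot, a dark steel disc of 44 mm diameter, 12 mm thick (with a 4 mm brass boss above), through which the rod slides. It grips the rod with a friction of about 4 N, so it stays where it is left on the rod
- foot (a joint): how far the foot has been slid up the rod, in m: 0 (start, end stop; the rod projects 8 mm below the foot) to 0.056. The rod projects 0.008 + this value below the foot
- stop_base: telescopic height stop, fixed to the bench: blue round base of 84 mm diameter with an upright aluminium sleeve of 26 mm diameter (steel ring 32 mm), 110 mm tall. Origin under its centre
- stop_head (a point): centre of the flat top of the stop's yellow head, a disc of 30 mm diameter and 8 mm thick on a 12 mm stem that slides straight down into the sleeve against about 4.5 N of friction and stays where it is left. Starts 190 to 205 mm above the bench, higher than it must end; can be pressed down to 125 mm
- blue_bar_center (a point): centre of a loose blue polishing bar, 60 x 35 x 30 mm, on the bench; not to be moved
- white_bar_center (a point): centre of a loose off-white polishing bar, 65 x 38 x 28 mm, on the bench; not to be moved
- spare_center (a point): centre of a loose spare brass ferrule, 40 mm diameter, 35 mm tall, on the bench; not to be moved
Mind the look-alikes: they are no part of the job. There is more than one size of the fixture; the job needs the smaller. There is more than one size of the part that bears knob; the job needs the smaller.

How it is judged:
By the outcome, as a careful person would: the job done as asked, in the order asked, and still so for the second after the job is handed in, with the robot touching nothing.
It also fails if it takes over 64 s, if anything falls off the work surface, if the arm or the gripper's body presses on something with over 40 N, if the wrist force passes 120 N, or if a joint passes its speed limit or range.

## Working session

There is one attempt and no reset: what is moved stays moved. The work goes in short steps, Python scripts to look and compute and a tool call to move; the robot and the scene stay as the last step left them, time stands still between calls to the robot, and variables do not carry over. Pictures are saved under pics/ and viewed, about 8 in all and at most 12, crops included, and the job is handed in when it is done.

Besides the shell and the picture viewer there is one more tool, called after "Request:" in YAML: its name, and indented under it one key for each argument. step_arm: Moves the arm, as the interface text tells. Its arguments: {"type":"object","properties":{"plan":{"type":"array","items":{"type":"array","items":{"type":"number"}}},"force":{"type":"number"}},"required":["plan"]}

```bash
mkdir -p pics; ls
cat > h.py <<'E'
import numpy as np,cv2,pickle
from workcell import arm,snapshot
def save(s,n): cv2.imwrite(f'pics/{n}.png',cv2.cvtColor(s['img'],cv2.COLOR_RGB2BGR))
def Rq(q):
    w,x,y,z=q
    from scipy.spatial.transform import Rotation as R
    return R.from_quat([x,y,z,w]).as_matrix()
def extr(s,st=None):
    "returns Rcw,tcw: world = Rcw@cam + tcw"
    if 'R' in s: return s['R'].T,-s['R'].T@s['t']
    H=np.array(s['hand_eye']);R=Rq(st['orientation'])
    return R@H[:3,:3],R@H[:3,3]+np.array(st['ee_pos'])
def ray(s,u,v,st=None):
    R,t=extr(s,st); d=R@np.array([(u-s['cx'])/s['fx'],(v-s['cy'])/s['fy'],1]); return t,d
def onplane(s,u,v,z,st=None):
    t,d=ray(s,u,v,st); return t+d*(z-t[2])/d[2]
def tri(*rays):
    A=np.zeros((3,3));b=np.zeros(3)
    for o,d in rays:
        d=d/np.linalg.norm(d);P=np.eye(3)-np.outer(d,d);A+=P;b+=P@o
    x=np.linalg.solve(A,b); return x,[np.linalg.norm(np.cross(x-o,d/np.linalg.norm(d))) for o,d in rays]
def world(s,st=None):
    "per-pixel world points from depth"
    v,u=np.mgrid[:420,:560];D=s['depth'];R,t=extr(s,st)
    P=np.stack([(u-s['cx'])/s['fx']*D,(v-s['cy'])/s['fy']*D,D],-1)
    return P@R.T+t
def blobs(s,lo,hi,amin=30):
    m=cv2.inRange(cv2.cvtColor(s['img'],cv2.COLOR_RGB2HSV),np.array(lo),np.array(hi))
    n,l,st,c=cv2.connectedComponentsWithStats(m)
    return [(c[i].round(1),st[i]) for i in range(1,n) if st[i][4]>amin],l
E
python3 - <<'E'
from h import *
st=arm.read_state();print(st)
a=snapshot('scene');b=snapshot('top')
pickle.dump((a,b),open('s0.pkl','wb'))
save(a,'scene0');save(b,'top0')
for s in(a,b):print(s['fx'],extr(s))
E
```

```text
pics
{'time_s': 0.0, 'joint_positions': array([ 1.23210972,  0.46946897, -0.04860238,  1.53366992,  0.02410206,
        1.14101289, -0.08228639]), 'joint_vel': array([ 1.80045560e-03, -8.84987656e-04,  2.74185700e-03,  7.61322999e-05,
       -2.30985068e-04,  2.18661657e-04,  8.94020265e-04]), 'joint_torque': array([-5.86448709e-05, -5.07979524e+01, -8.13724520e-02, -2.36158758e+01,
       -6.16322877e-02,  3.79695569e-02,  1.95371631e-04]), 'ee_pos': array([ 0.20560948, -0.64229797,  0.22149107]), 'orientation': array([ 0.57058399,  0.41725238,  0.57173989, -0.41647072]), 'contact_force': array([ 0.02762007, -0.38067324, -0.70253793]), 'ft_torque': array([0.04257993, 0.02465302, 0.02783193]), 'finger_gap': 0.08702909891525398}
398.97983524681626 (array([[ 0.85945025,  0.30515727, -0.41015156],
       [ 0.51094784, -0.4866046 ,  0.70862421],
       [ 0.0166602 , -0.81859331, -0.57413189]]), array([ 0.90154442, -0.68608816,  0.68081688]))
385.5559509018971 (array([[-0.00599358, -0.98788694,  0.15505959],
       [-0.99995439,  0.0070739 ,  0.00641625],
       [-0.00743541, -0.15501406, -0.98788428]]), array([ 0.39602449, -0.0511587 ,  0.96080501]))
```

View pics/scene0.png

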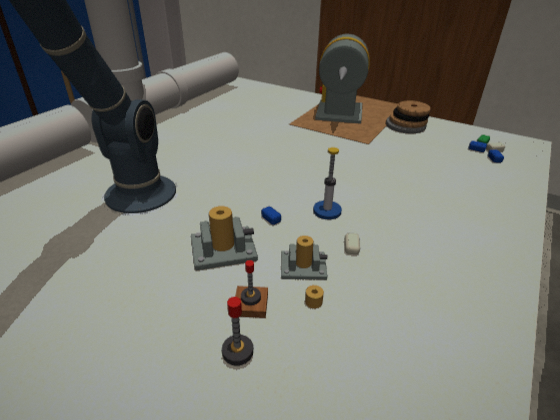

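View pics/top0.png

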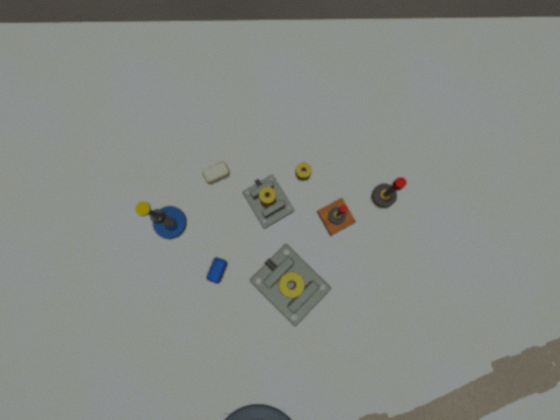

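The scene view shows the small fixture at (304,262), with its ferrule rim at about (305,241). The small gauge is in the orange stand at (250,298) with its knob at (250,267), and the stop head is at (333,151). The large decoy gauge is at (237,348) and the large fixture at (223,240). In the top view the same items are: small ferrule (267,196), small knob (343,210), stop head (143,209).

Run:
```python
from h import *
a,b=pickle.load(open('s0.pkl','rb'))
for n,s in(('scene',a),('top',b)):
    W=world(s)
    for c,lo,hi in(('red',(0,180,90),(4,255,255)),('red2',(174,180,90),(180,255,255)),('yel',(20,150,90),(35,255,255)),('brass',(12,120,60),(24,255,255)),('orange',(5,120,60),(12,255,255)),('blue',(105,150,40),(125,255,255))):
        B,l=blobs(s,lo,hi)
        for ce,t in B:
            m=l==0
            i=tuple(ce[::-1].round().astype(int))
            print(n,c,ce,t,W[i].round(3))
```

```text
scene red [249.2 263.1] [246 260   8   7  42] [ 0.546 -0.196  0.125]
scene red [234. 302.] [228 297  13  11 111] [ 0.599 -0.317  0.155]
scene yel [346.8  40.8] [326  37  41  13  74] [0.265 0.919 0.32 ]
scene yel [333.4 150. ] [329 148  10   6  43] [0.536 0.218 0.203]
scene yel [218.5 216.7] [210 213  17   7  53] [ 0.39  -0.098  0.12 ]
scene yel [313.8 296.2] [307 294  14   5  32] [ 0.666 -0.127  0.033]
scene brass [348.1  46.9] [320  37  50  33 156] [0.295 0.861 0.312]
scene brass [68.3 88.7] [64 76  9 26 70] [-0.796  0.345  0.089]
scene brass [323.4  92.6] [322  84   4  18  62] [0.184 0.904 0.097]
scene brass [365.3 118.7] [ 291   95  140   49 2612] [0.374 0.957 0.001]
scene brass [332.9 150.5] [328 148  11   7  59] [0.536 0.218 0.203]
scene brass [221.2 228. ] [209 207  25  44 911] [ 0.4   -0.102  0.094]
scene brass [304.2 251.2] [296 236  17  32 463] [ 0.595 -0.044  0.068]
scene brass [239.6 290.8] [236 286  11  12  60] [ 0.515 -0.191  0.023]
scene brass [257.9 303.2] [242 287  26  31 327] [ 0.567 -0.197  0.02 ]
scene brass [313.9 296.4] [306 286  17  22 337] [ 0.666 -0.127  0.033
[... 726 characters left out ...]
  19  17 221] [0.425 0.085 0.028]
top red [399.9 182.6] [395 178  10  10  68] [ 0.595 -0.315  0.155]
top red [342.9 208.4] [340 205   7   8  38] [ 0.548 -0.197  0.124]
top yel [302.9 170.5] [297 164  13  14 131] [ 0.668 -0.118  0.008]
top yel [267.  195.2] [259 188  16  16 181] [ 0.595 -0.027  0.046]
top yel [142.6 208.2] [136 202  14  13 140] [0.536 0.217 0.203]
top yel [291.3 284.6] [280 273  24  24 379] [ 0.379 -0.084  0.017]
top brass [384.3 195.3] [380 190  11  10  53] [ 0.593 -0.311  0.044]
top brass [334.6 217.5] [318 199  36  35 441] [ 0.539 -0.192  0.036]
top blue [171.7 223.4] [154 207  31  31 497] [0.531 0.206 0.028]
top blue [216.4 269.9] [208 259  18  23 273] [0.416 0.096 0.031]
```

```bash
cat >> h.py <<'E'
def shift(target,st=None):
    st=st or arm.read_state();return Rq(st['orientation']).T@(np.array(target)-st['ee_pos'])
E
python3 - <<'E'
from h import *
a,b=pickle.load(open('s0.pkl','rb'))
st=arm.read_state();print(Rq(st['orientation']).round(3))
W=world(a);W2=world(b)
print('tri knob',tri(ray(a,249.5,265.5),ray(b,342.9,209)))
print('tri head',tri(ray(a,333.2,150.5),ray(b,142.6,208.2)))
print('tri decoy',tri(ray(a,234,305),ray(b,400,182.6)))
# ferrule rim centre from brass in top at plane
print('bore',onplane(b,267,195.2,.085),onplane(a,305,240.5,.085))
p=W2[230:240,0:560];print(np.nanmedian(W[300:400,100:180,2]),np.nanmedian(W2[60:120,100:400,2]))
k=(0.546,-0.197,0.27);print('above knob',shift(k).round(4))
c=snapshot('wrist');print(np.array(c['hand_eye']).round(3),c['fx'])
E
```

```text
[[-0.001  0.952  0.305]
 [ 0.002  0.305 -0.952]
 [-1.    -0.    -0.002]]
tri knob (array([ 0.54671751, -0.19667564,  0.11910625]), [np.float64(0.0006856324741924448), np.float64(0.000685632474192558)])
tri head (array([0.53626244, 0.21871987, 0.20106626]), [np.float64(0.0001588339165951425), np.float64(0.00015883391659534928)])
tri decoy (array([ 0.59832811, -0.31728249,  0.14726763]), [np.float64(0.00017681026886528012), np.float64(0.00017681026886536848)])
bore [ 0.58606997 -0.0281756   0.085     ] [ 0.58817369 -0.02747088  0.085     ]
-0.000615355666179096 0.0001378344841967416
above knob [-0.0479  0.46   -0.3204]
[[-0.001 -0.248  0.969 -0.162]
 [-0.    -0.969 -0.248  0.068]
 [ 1.    -0.     0.001 -0.   ]
 [ 0.     0.     0.     1.   ]] 304.365530148153
```

Request:
step_arm:
  plan:
    - [-0.03, 0.05, -0.03, 0, 0, 0, 100]
    - [-0.03, 0.46, -0.32, 0, 0, 0, 100]
    - [-0.03, 0.46, -0.32, 0, 0, 0, 100]
    - [-0.03, 0.46, -0.32, 0, 0, 0, 60]
    - [-0.03, 0.46, -0.32, 0, 0, 0, 60]
    - [-0.03, 0.46, -0.32, 0, 0, 0, 60]
    - [-0.03, 0.46, -0.32, 0, 0, 0, 60]
    - [-0.03, 0.46, -0.32, 0, 0, 0, 60]
    - [-0.03, 0.46, -0.32, 0, 0, 0, 60]
    - [-0.03, 0.46, -0.32, 0, 0, 0, 60]
    - [-0.03, 0.46, -0.32, 0, 0, 0, 60]
    - [-0.03, 0.46, -0.32, 0, 0, 0, 60]

```text
time_s: 1.65
ee_pos: [0.5453, -0.1999, 0.2523]
orientation: [0.57, 0.417, 0.571, -0.418]
contact_force: [-0.2, -0.1, -1.0]
finger_gap: 0.0522
```

Run:
```python
from h import *
st=arm.read_state();print(st['ee_pos'],st['orientation'],st['joint_vel'].round(3),st['contact_force'])
c=snapshot('wrist');pickle.dump((c,st),open('w1.pkl','wb'));save(c,'w1')
W=world(c,st)
for n,lo,hi in(('red',(0,150,50),(5,255,255)),('red2',(174,150,50),(180,255,255))):
    for ce,t in blobs(c,lo,hi)[0]:
        i=tuple(ce[::-1].round().astype(int));print(n,ce,t,W[i].round(4),onplane(c,*ce,.126,st).round(4))
```

```text
[ 0.5452953  -0.19991072  0.25234313] [ 0.57041696  0.41736739  0.57054389 -0.41822078] [ 0.007 -0.004 -0.    -0.001 -0.002 -0.002 -0.003] [-0.20841405 -0.05262166 -0.98154122]
red [420.2 190.5] [401 177  39  29 832] [ 0.6003 -0.3082  0.1548] [ 0.5989 -0.3229  0.126 ]
red [277.7 199.9] [270 192  16  16 201] [ 0.5488 -0.1954  0.1262] [ 0.5488 -0.1951  0.126 ]
```

View pics/w1.png

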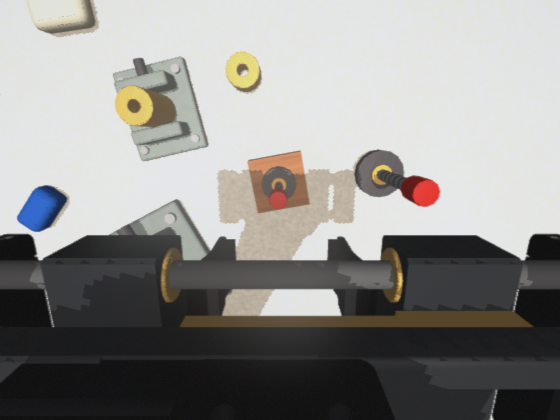

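The wrist view shows the small gauge's knob at (278,200) on the orange stand, the fixture's bore at (134,105), and the decoy knob at (420,190). The depth reading puts the knob top at 0.126, as expected. I'll descend and grip.

Request:
step_arm:
  plan:
    - [0.05, 0.005, -0.003, 0, 0, 0, 60]
    - [0.1, 0.005, -0.003, 0, 0, 0, 60]
    - [0.13, 0.005, -0.003, 0, 0, 0, 60]
    - [0.153, 0.005, -0.003, 0, 0, 0, 60]
    - [0.153, 0.005, -0.003, 0, 0, 0, 60]
    - [0.153, 0.005, -0.003, 0, 0, 0, 10]
    - [0.153, 0.005, -0.003, 0, 0, 0, 10]
    - [0.153, 0.005, -0.003, 0, 0, 0, 10]
    - [0.153, 0.005, -0.003, 0, 0, 0, 10]
    - [0.153, 0.005, -0.003, 0, 0, 0, 10]
    - [0.153, 0.005, -0.003, 0, 0, 0, 10]
  force: 40

```text
time_s: 3.08
ee_pos: [0.5506, -0.1938, 0.0999]
orientation: [0.572, 0.417, 0.571, -0.417]
contact_force: [0.6, -1.0, 1.5]
finger_gap: 0.0167
```

Run:
```python
from h import *
st=arm.read_state();print(st['ee_pos'],st['finger_gap'],st['contact_force'])
c,s1=pickle.load(open('w1.pkl','rb'))
for n,lo,hi in(('brass',(14,80,100),(40,255,255)),):
    B,l=blobs(c,lo,hi,80)
    for ce,t in B: print(ce,t)
W=world(c,s1)
# rim from depth: points near z .085
m=(abs(W[...,2]-.085)<.004)&(abs(W[...,0]-.59)<.04)&(abs(W[...,1]+.03)<.04)
v,u=np.nonzero(m);print(m.sum(),np.median(W[m],0)); (ce,r)=cv2.minEnclosingCircle(np.c_[u,v].astype(np.float32));print(ce,r,onplane(c,*ce,.085,s1))
g=c['img'][75:135,100:175].mean(2);d=(g<70).astype(np.uint8)
n,l2,stt,cc=cv2.connectedComponentsWithStats(d)
for i in range(1,n):
    if stt[i][4]>15:print(cc[i]+[100,75],stt[i],onplane(c,*(cc[i]+[100,75]),.085,s1))
```

```text
[ 0.55059355 -0.19381249  0.09993882] 0.0167116803717144 [ 0.55690288 -1.00773161  1.48037002]
[242.4  69.9] [226  52  34  37 889]
[142.3 106.3] [ 115   86   59   40 1793]
[379.2 173.3] [371 164  21  21 206]
[278.4 182.6] [271 178  15  12  96]
[164.8 275.7] [161 250  11  52 249]
[397.8 277.2] [392 250  11  52 270]
1123 [ 0.59028583 -0.02749759  0.08426867]
(134.5, 105.5) 21.31910514831543 [ 0.59027029 -0.02800536  0.085     ]
```

Request:
step_arm:
  plan:
    - [-0.02, 0, 0, 0, 0, 0, 10]
    - [-0.06, 0, 0, 0, 0, 0, 10]
    - [-0.11, 0, 0, 0, 0, 0, 10]
    - [-0.13, 0.006, -0.04, 0, 0, 0, 10]
    - [-0.13, 0.016, -0.09, 0, 0, 0, 10]
    - [-0.13, 0.024, -0.13, 0, 0, 0, 10]
    - [-0.13, 0.028, -0.146, 0, 0, 0, 10]
    - [-0.13, 0.028, -0.146, 0, 0, 0, 10]
    - [-0.13, 0.028, -0.146, 0, 0, 0, 10]
    - [-0.13, 0.028, -0.146, 0, 0, 0, 10]

```text
time_s: 4.32
ee_pos: [0.5325, -0.0478, 0.2293]
orientation: [0.571, 0.418, 0.571, -0.418]
contact_force: [-0.7, -0.8, -1.5]
finger_gap: 0.0167
```

Run:
```python
from h import *
st=arm.read_state();print(st['ee_pos'],st['orientation'],st['finger_gap'],st['contact_force'],st['joint_vel'].max())
c=snapshot('wrist');a=snapshot('scene');b=snapshot('top');pickle.dump((c,st,a,b),open('w2.pkl','wb'))
cv2.imwrite('pics/w2.png',cv2.cvtColor(np.hstack([c['img'][:,100:460],cv2.resize(a['img'][170:310,180:320],(420,420))]),cv2.COLOR_RGB2BGR))
W=world(c,st)
m=(abs(W[...,2]-.085)<.004)&(abs(W[...,0]-.59)<.04)&(abs(W[...,1]+.03)<.04)
v,u=np.nonzero(m);print(m.sum(),np.median(W[m],0),u.min(),u.max(),v.min(),v.max()); (ce,r)=cv2.minEnclosingCircle(np.c_[u,v].astype(np.float32));print(ce,r,onplane(c,*ce,.085,st))
```

```text
[ 0.53246438 -0.0478198   0.22926836] [ 0.57050818  0.41751155  0.57052397 -0.41797957] 0.016672244791142106 [-0.67328312 -0.83913632 -1.53662023] -0.00018734587686346595
1153 [ 0.59031701 -0.02655691  0.08432316] 259 298 120 159
(278.5, 139.5) 20.408430099487305 [ 0.59016333 -0.02665172  0.085     ]
```

View pics/w2.png

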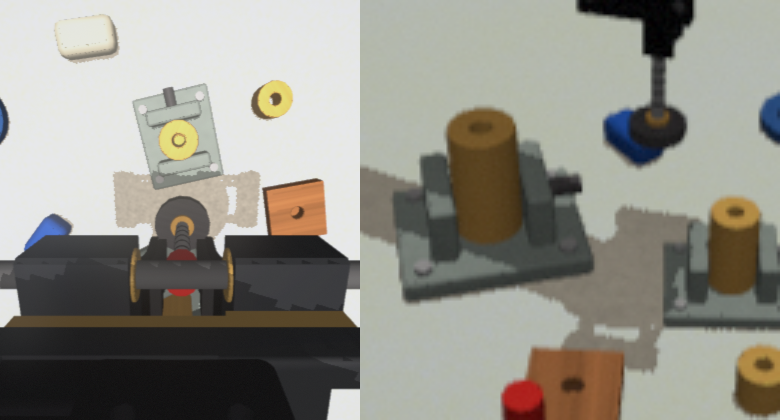

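The gauge hangs upright in the grip. In the wrist half the foot is at about (181,216) and the bore at (178,139); add 100 to the columns for the full frame. Next I'll measure where the foot disc sits relative to the tool in the same image.

Run:
```python
from h import *
c,st,a,b=pickle.load(open('w2.pkl','rb'))
W=world(c,st);T=st['ee_pos']
m=(W[...,2]>.155)&(W[...,2]<.172)&(np.hypot(W[...,0]-T[0],W[...,1]-T[1])<.04)
m=m.astype(np.uint8)
v,u=np.nonzero(m);print(m.sum(),u.min(),u.max(),v.min(),v.max(),np.percentile(W[m>0][:,2],[5,25,50,75,95]))
P=W[m>0]; mm=(P[:,2]>.159)&(P[:,2]<.166);P=P[mm]
(ce,r)=cv2.minEnclosingCircle(P[:,:2].astype(np.float32));print('foot circle',ce,r)
R=Rq(st['orientation'])
# bore hole centre: dark pixels in rim
g=c['img'][120:160,258:299].astype(int);
k=(g.sum(2)<g.sum(2).max()*.5);vv,uu=np.nonzero(k)
rr=np.hypot(uu-20.5,vv-19.5)<10
print('hole',rr.sum(),uu[rr].mean()+258,vv[rr].mean()+120,onplane(c,uu[rr].mean()+258,vv[rr].mean()+120,.085,st))
bore=np.array([.5902,-.0266,.085])
print('tool: foot rel TCP',R.T@(np.array([*ce,.163])-T),'bore rel foot',R.T@(bore-np.array([*ce,.085])), 'bore rel TCP',R.T@(bore-T))
# independent: rays in scene/top for the foot
for n,s,p in(('scene',a,.163),('top',b,.163)):
    Ws=world(s);q=(Ws[...,2]>.153)&(Ws[...,2]<.1695)&(np.hypot(Ws[...,0]-T[0],Ws[...,1]-T[1])<.035)
    if q.sum():(c2,r2)=cv2.minEnclosingCircle(Ws[q][:,:2].astype(np.float32));print(n,q.sum(),c2,r2)
    q=(abs(Ws[...,2]-.085)<.004)&(np.hypot(Ws[...,0]-.59,Ws[...,1]+.027)<.03)
    if q.sum():(c2,r2)=cv2.minEnclosingCircle(Ws[q][:,:2].astype(np.float32));print(n,'rim',q.sum(),c2,r2)
```

```text
1907 255 309 196 249 [0.16141506 0.16241417 0.16294988 0.16357168 0.1671441 ]
foot circle (0.5305536389350891, -0.04909329116344452) 0.021939540281891823
hole 0 nan nan [nan nan nan]
tool: foot rel TCP [ 0.06626979 -0.00216982  0.00061237] bore rel foot [-3.61129421e-05  6.36541490e-02 -3.43286201e-03] bore rel TCP [ 0.14423366  0.06152701 -0.00284958]
scene 218 (0.5283252596855164, -0.05088188126683235) 0.022655580192804337
scene rim 142 (0.5880942940711975, -0.027567429468035698) 0.02033657394349575<stdin>:14: RuntimeWarning: Mean of empty slice.
  ret = ret.dtype.type(ret / rcount)
```

Request:
step_arm:
  plan:
    - [0, 0.03, -0.002, 0, 0, 0, 10]
    - [0, 0.06, -0.004, 0, 0, 0, 10]
    - [0, 0.064, -0.004, 0, 0, 0, 10]
    - [0.02, 0.064, -0.004, 0, 0, 0, 10]
    - [0.04, 0.064, -0.004, 0, 0, 0, 10]
    - [0.05, 0.064, -0.004, 0, 0, 0, 10]
    - [0.05, 0.064, -0.004, 0, 0, 0, 10]
    - [0.05, 0.064, -0.004, 0, 0, 0, 10]

```text
time_s: 5.48
ee_pos: [0.5926, -0.0227, 0.1804]
orientation: [0.572, 0.417, 0.571, -0.417]
contact_force: [0.2, 0.7, -0.6]
finger_gap: 0.0169
```

Run:
```python
from h import *
st=arm.read_state();T=st['ee_pos'];print(T,st['finger_gap'],st['contact_force'])
c=snapshot('wrist');a=snapshot('scene');pickle.dump((c,st,a),open('w3.pkl','wb'))
R=Rq(st['orientation'])
for n,s,x in(('wrist',c,st),('scene',a,None)):
    W=world(s,x);q=(abs(W[...,2]-T[2]+.066)<.007)&(np.hypot(W[...,0]-T[0],W[...,1]-T[1])<.035)
    (f,r)=cv2.minEnclosingCircle(W[q][:,:2].astype(np.float32))
    print(n,q.sum(),np.round(f,4),r,np.median(W[q][:,2]),'foot rel bore (tool)',(R.T@np.array([*(np.array(f)-([.5902,-.0266] if n=='wrist' else [.5881,-.0276])),0])).round(4))
cv2.imwrite('pics/s3.png',cv2.cvtColor(np.hstack([cv2.resize(a['img'][190:290,260:360],(400,400),interpolation=2),cv2.resize(c['img'][120:320,190:390],(400,400))]),cv2.COLOR_RGB2BGR))
```

```text
[ 0.5926052  -0.02267976  0.18041424] 0.0169475257428088 [ 0.24257311  0.69994192 -0.64538921]
wrist 1884 [ 0.5909 -0.0239] 0.02204943262040615 0.11405050479754589 foot rel bore (tool) [ 0.      0.0015 -0.0023]
scene 197 [ 0.5892 -0.0259] 0.02261153608560562 0.11409619927035908 foot rel bore (tool) [ 0.      0.0015 -0.0013]
```

View pics/s3.png

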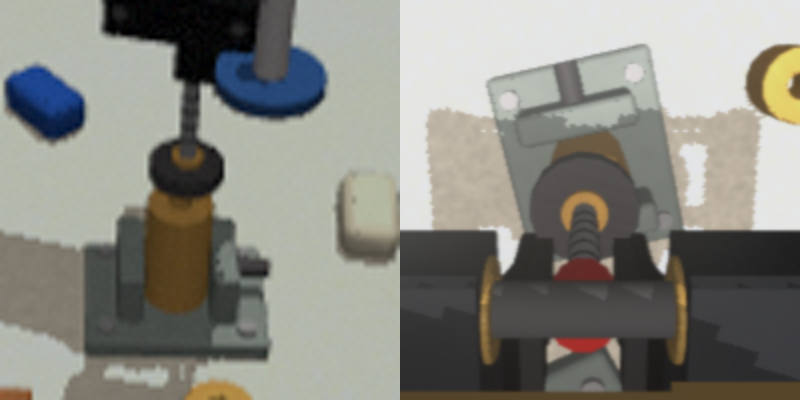

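The scene crop shows the foot a little to the right of the ferrule axis, and the depth fits agree: y +1.5 mm, z about −2 mm. I'll correct that and re-measure.

Request:
step_arm:
  plan:
    - [0, -0.0015, 0.002, 0, 0, 0, 10]
    - [0, -0.0015, 0.002, 0, 0, 0, 10]
    - [0, -0.0015, 0.002, 0, 0, 0, 10]

```text
time_s: 5.95
ee_pos: [0.5913, -0.025, 0.1796]
orientation: [0.571, 0.417, 0.571, -0.417]
contact_force: [-0.5, -0.8, -1.6]
finger_gap: 0.0168
```

Run:
```python
from h import *
st=arm.read_state();T=st['ee_pos'];print(T,st['finger_gap'],st['contact_force'])
c=snapshot('wrist');a=snapshot('scene');pickle.dump((c,st,a),open('w4.pkl','wb'))
R=Rq(st['orientation'])
for n,s,x in(('wrist',c,st),('scene',a,None)):
    W=world(s,x);q=(abs(W[...,2]-T[2]+.066)<.007)&(np.hypot(W[...,0]-T[0],W[...,1]-T[1])<.035)
    (f,r)=cv2.minEnclosingCircle(W[q][:,:2].astype(np.float32))
    print(n,q.sum(),np.round(f,4),r,'foot rel bore (tool)',(R.T@np.array([*(np.array(f)-([.5902,-.0266] if n=='wrist' else [.5881,-.0276])),0])).round(4))
# silhouettes in scene: rows
hsv=cv2.cvtColor(a['img'],cv2.COLOR_RGB2HSV)
B=cv2.inRange(hsv,(12,120,60),(24,255,255));
for v in range(222,268,3):
    u=np.nonzero(B[v,285:325])[0]; d=np.nonzero(hsv[v,285:325,2]<70)[0]
    print(v,(u.min()+285,u.max()+285) if len(u) else '',(d.min()+285,d.max()+285) if len(d) else '')
for x,y,z in((.5881,-.0276,.085),(.5881,-.0276,.04),(.5881,-.0276,.107)):
    p=a['R']@[x,y,z]+a['t'];print(a['fx']*p[0]/p[2]+a['cx'],a['fy']*p[1]/p[2]+a['cy'])
```

```text
[ 0.59129849 -0.02497612  0.17964342] 0.01677386304521828 [-0.50417653 -0.76032568 -1.59927777]
wrist 1883 [ 0.5897 -0.0262] 0.021964851766824722 foot rel bore (tool) [-0.     -0.0004 -0.0005]
scene 194 [ 0.5862 -0.0285] 0.02281077764928341 foot rel bore (tool) [-0.     -0.0021  0.0003]
222  (np.int64(305), np.int64(307))
225  (np.int64(304), np.int64(307))
228 (np.int64(302), np.int64(308)) (np.int64(298), np.int64(312))
231 (np.int64(302), np.int64(308)) (np.int64(297), np.int64(314))
234  (np.int64(297), np.int64(314))
237  (np.int64(298), np.int64(313))
240 (np.int64(298), np.int64(312)) (np.int64(303), np.int64(307))
243 (np.int64(297), np.int64(312)) 
246 (np.int64(297), np.int64(312)) (np.int64(313), np.int64(313))
249 (np.int64(297), np.int64(312)) 
252 (np.int64(296), np.int64(311)) (np.int64(289), np.int64(313))
255 (np.int64(296), np.int64(311)) (np.int64(289), np.int64(324))
258 (np.int64(297), np.int64(311)) (np.int64(289), np.int64(324))
261 (np.int64(297), np.int64(311)) (np.int64(289), np.int64(319))
264 (np.int64(297), np.int64(310)) (np.int64(289), np.int64(319))
267 (np.int64(301), np.int64(307)) (np.int64(289), np.int64(318))
304.946548448341 240.5191664657234
303.98349313856875 254.96116163724665
305.43696309339856 233.164899411591
```

Request:
step_arm:
  plan:
    - [0.003, 0.0005, 0, 0, 0, 0, 10]
    - [0.006, 0.0005, 0, 0, 0, 0, 10]
    - [0.008, 0.0005, 0, 0, 0, 0, 10]
    - [0.01, 0.0005, 0, 0, 0, 0, 10]
    - [0.0115, 0.0005, 0, 0, 0, 0, 10]
    - [0.013, 0.0005, 0, 0, 0, 0, 10]
    - [0.0135, 0.0005, 0, 0, 0, 0, 10]
    - [0.0135, 0.0005, 0, 0, 0, 0, 10]

```text
time_s: 7.05
ee_pos: [0.5918, -0.0248, 0.1661]
orientation: [0.571, 0.417, 0.571, -0.417]
contact_force: [-0.1, -0.4, -0.9]
finger_gap: 0.0173
```

Run:
```python
from h import *
st=arm.read_state();T=st['ee_pos'];print(T,st['finger_gap'],st['contact_force'],st['ft_torque'])
c=snapshot('wrist')
W=world(c,st);q=(abs(W[...,2]-T[2]+.066)<.007)&(np.hypot(W[...,0]-T[0],W[...,1]-T[1])<.035)
(f,r)=cv2.minEnclosingCircle(W[q][:,:2].astype(np.float32))
print(q.sum(),np.round(f,4),r,np.median(W[q][:,2])-T[2])
```

```text
[ 0.59179678 -0.0248024   0.1660828 ] 0.017344394519464987 [-0.11697793 -0.40924913 -0.89053524] [0.00460485 0.03290186 0.06364183]
1880 [ 0.59   -0.0261] 0.021898919716477394 -0.06637145683268707
```

Request:
step_arm:
  plan:
    - [0.0015, 0, 0, 0, 0, 0, 10]
    - [0.003, 0, 0, 0, 0, 0, 10]
    - [0.0045, 0, 0, 0, 0, 0, 10]
    - [0.006, 0, 0, 0, 0, 0, 10]
    - [0.0075, 0, 0, 0, 0, 0, 10]
    - [0.009, 0, 0, 0, 0, 0, 10]
    - [0.0105, 0, 0, 0, 0, 0, 10]

```text
time_s: 7.98
ee_pos: [0.592, -0.0249, 0.1556]
orientation: [0.571, 0.417, 0.571, -0.417]
contact_force: [-0.7, -1.0, 3.7]
finger_gap: 0.0172
```

Run:
```python
from h import *
for i in range(2):
    st=arm.read_state();T=st['ee_pos'];print(T,st['finger_gap'],st['contact_force'],st['ft_torque'])
    c=snapshot('wrist')
W=world(c,st);q=(abs(W[...,2]-.097)<.006)&(np.hypot(W[...,0]-T[0],W[...,1]-T[1])<.035)
(f,r)=cv2.minEnclosingCircle(W[q][:,:2].astype(np.float32))
print(q.sum(),np.round(f,4),r,np.median(W[q][:,2]))
```

```text
[ 0.59198807 -0.02489299  0.15560562] 0.0171643954591978 [-0.73372839 -0.97482283  3.69555258] [-0.0768674   0.05581768  0.0334806 ]
[ 0.59187612 -0.02495256  0.15536427] 0.016721668129055192 [-0.10607797 -0.35141023  2.78665573] [-0.1075468   0.02707393  0.01540511]
1890 [ 0.5903 -0.026 ] 0.021809395402669907 0.09654101415327378
```

Request:
step_arm:
  plan:
    - [0.0013, 0, 0, 0, 0, 0, 10]
    - [0.0026, 0, 0, 0, 0, 0, 10]
    - [0.004, 0, 0, 0, 0, 0, 10]
    - [0.0053, 0, 0, 0, 0, 0, 10]
    - [0.0066, 0, 0, 0, 0, 0, 10]
    - [0.008, 0, 0, 0, 0, 0, 10]
    - [0.0093, 0, 0, 0, 0, 0, 10]
    - [0.0106, 0, 0, 0, 0, 0, 10]
  force: 13

```text
time_s: 9.07
ee_pos: [0.5918, -0.0249, 0.1449]
orientation: [0.571, 0.417, 0.571, -0.417]
contact_force: [0.2, -0.3, 3.6]
finger_gap: 0.0174
```

Request:
step_arm:
  plan:
    - [0.0013, 0, 0, 0, 0, 0, 10]
    - [0.0026, 0, 0, 0, 0, 0, 10]

```text
time_s: 9.32
ee_pos: [0.5918, -0.0248, 0.1423]
orientation: [0.571, 0.417, 0.571, -0.417]
contact_force: [-0.2, -1.4, 3.6]
finger_gap: 0.0173
```

Request:
step_arm:
  plan:
    - [0.0013, 0, 0, 0, 0, 0, 10]
    - [0.0026, 0, 0, 0, 0, 0, 10]

```text
time_s: 9.57
ee_pos: [0.5918, -0.0249, 0.1397]
orientation: [0.571, 0.417, 0.571, -0.417]
contact_force: [0.1, -1.5, 3.4]
finger_gap: 0.0174
```

Run:
```python
from h import *
st=arm.read_state();T=st['ee_pos'];print(T,st['contact_force'])
c=snapshot('wrist');a=snapshot('scene')
for n,s,x in(('wrist',c,st),('scene',a,None)):
    W=world(s,x)
    for ce,t in blobs(s,(0,150,50),(5,255,255),8)[0]:
        i=tuple(ce[::-1].round().astype(int));
        if np.hypot(*(W[i][:2]-T[:2]))<.05:print(n,ce,t,W[i])
```

```text
[ 0.59180104 -0.02485251  0.13969515] [ 0.07064879 -1.50182882  3.42785741]
wrist [282.3 255.2] [269 250  26  10 187] [ 0.59740235 -0.02321062  0.15261406]
wrist [281.  291.4] [269 289  25   7 133] [ 0.58443461 -0.02680512  0.16593599]
```

The knob is still 26 mm above the TCP, so the grip isn't slipping. I'll continue.

Request:
step_arm:
  plan:
    - [0.0013, 0, 0, 0, 0, 0, 10]
    - [0.0026, 0, 0, 0, 0, 0, 10]

```text
time_s: 9.93
ee_pos: [0.5918, -0.0248, 0.1371]
orientation: [0.571, 0.417, 0.571, -0.417]
contact_force: [-0.2, -1.6, 3.3]
finger_gap: 0.0173
```

Request:
step_arm:
  plan:
    - [0.0013, 0, 0, 0, 0, 0, 10]
    - [0.0026, 0, 0, 0, 0, 0, 10]

```text
time_s: 10.18
ee_pos: [0.5918, -0.0248, 0.1345]
orientation: [0.571, 0.417, 0.571, -0.417]
contact_force: [0.4, -1.8, 3.3]
finger_gap: 0.0177
```

Request:
step_arm:
  plan:
    - [0.0013, 0, 0, 0, 0, 0, 10]
    - [0.0026, 0, 0, 0, 0, 0, 10]

```text
time_s: 10.42
ee_pos: [0.5918, -0.0249, 0.1319]
orientation: [0.571, 0.417, 0.571, -0.417]
contact_force: [0.3, -1.3, 3.7]
finger_gap: 0.0172
```

Request:
step_arm:
  plan:
    - [0.0013, 0, 0, 0, 0, 0, 10]
    - [0.0026, 0, 0, 0, 0, 0, 10]

```text
time_s: 10.68
ee_pos: [0.5918, -0.0249, 0.1293]
orientation: [0.571, 0.417, 0.571, -0.417]
contact_force: [0.1, -2.1, 3.6]
finger_gap: 0.0173
```

Request:
step_arm:
  plan:
    - [0.0013, 0, 0, 0, 0, 0, 10]
    - [0.0026, 0, 0, 0, 0, 0, 10]

```text
time_s: 10.92
ee_pos: [0.5918, -0.0249, 0.1267]
orientation: [0.571, 0.417, 0.571, -0.417]
contact_force: [1.2, -1.2, 3.1]
finger_gap: 0.0174
```

Request:
step_arm:
  plan:
    - [0.0013, 0, 0, 0, 0, 0, 10]
    - [0.0026, 0, 0, 0, 0, 0, 10]

```text
time_s: 11.18
ee_pos: [0.5918, -0.0249, 0.1241]
orientation: [0.571, 0.417, 0.571, -0.417]
contact_force: [0.2, -2.0, 3.6]
finger_gap: 0.0175
```

Request:
step_arm:
  plan:
    - [0.0013, 0, 0, 0, 0, 0, 10]
    - [0.0026, 0, 0, 0, 0, 0, 10]

```text
time_s: 11.42
ee_pos: [0.5918, -0.0249, 0.1215]
orientation: [0.571, 0.417, 0.571, -0.417]
contact_force: [1.1, -2.4, 2.7]
finger_gap: 0.0176
```

Request:
step_arm:
  plan:
    - [0.0013, 0, 0, 0, 0, 0, 10]
    - [0.0026, 0, 0, 0, 0, 0, 10]

```text
time_s: 11.68
ee_pos: [0.5918, -0.0249, 0.1189]
orientation: [0.571, 0.417, 0.571, -0.417]
contact_force: [0.8, -1.6, 3.8]
finger_gap: 0.0178
```

Run:
```python
from h import *
st=arm.read_state();T=st['ee_pos'];print(T,st['contact_force'])
c=snapshot('wrist');W=world(c,st)
for ce,t in blobs(c,(0,150,50),(5,255,255),8)[0]:
        i=tuple(ce[::-1].round().astype(int));
        if np.hypot(*(W[i][:2]-T[:2]))<.05:print(ce,t,W[i], W[i][2]-T[2])
q=(abs(W[...,2]-.097)<.006)&(np.hypot(W[...,0]-T[0],W[...,1]-T[1])<.035)
print(q.sum(),np.median(W[q][:,2]))
```

```text
[ 0.59180097 -0.02491146  0.11889746] [ 0.76069647 -1.61736518  3.81970679]
[281.6 255.2] [269 250  27  10 208] [ 0.5975271  -0.02322805  0.13213092] 0.013233455049262724
[281.  291.4] [269 289  25   7 133] [ 0.58425088 -0.02692079  0.14479268] 0.02589521398433746
1643 0.0966150317423484
```

Request:
step_arm:
  plan:
    - [0.0013, 0, 0, 0, 0, 0, 10]
    - [0.0026, 0, 0, 0, 0, 0, 10]

```text
time_s: 11.98
ee_pos: [0.593, -0.0244, 0.1185]
orientation: [0.572, 0.417, 0.57, -0.416]
contact_force: [-1.5, -2.9, 17.9]
finger_gap: 0.0176
```

The rod has stopped at 0.1185 with a sharp force rise, staying below 25 N. I'll ease off to about 10 N to confirm.

Request:
step_arm:
  plan:
    - [-0.001, 0, 0, 0, 0, 0, 10]
    - [-0.001, 0, 0, 0, 0, 0, 10]
    - [-0.001, 0, 0, 0, 0, 0, 10]

```text
time_s: 12.35
ee_pos: [0.5927, -0.0241, 0.1186]
orientation: [0.572, 0.417, 0.571, -0.416]
contact_force: [-0.3, -0.9, 8.2]
finger_gap: 0.0171
```

Request:
step_arm:
  plan:
    - [-0.0018, 0, 0, 0, 0, 0, 10]
    - [-0.0018, 0, 0, 0, 0, 0, 10]
    - [-0.0018, 0, 0, 0, 0, 0, 45]
    - [-0.0018, 0, 0, 0, 0, 0, 45]
    - [-0.0018, 0, 0, 0, 0, 0, 45]
    - [-0.0018, 0, 0, 0, 0, 0, 45]

```text
time_s: 13.1
ee_pos: [0.5917, -0.0247, 0.119]
orientation: [0.571, 0.417, 0.571, -0.417]
contact_force: [-0.3, 0.4, 0.2]
finger_gap: 0.0383
```

Request:
step_arm:
  plan:
    - [-0.01, 0, 0, 0, 0, 0, 45]
    - [-0.03, 0, 0, 0, 0, 0, 45]
    - [-0.045, 0, 0, 0, 0, 0, 45]
    - [-0.045, -0.002, 0, 0, 0, 0, 0]
    - [-0.045, -0.002, 0, 0, 0, 0, 0]
    - [-0.045, -0.002, 0, 0, 0, 0, 0]
    - [-0.045, -0.002, 0, 0, 0, 0, 0]
    - [-0.045, -0.002, 0, 0, 0, 0, 0]

```text
time_s: 14.1
ee_pos: [0.5898, -0.0253, 0.1638]
orientation: [0.571, 0.417, 0.571, -0.417]
contact_force: [0.2, -0.9, -0.4]
finger_gap: 0.0019
```

Run:
```python
from h import *
st=arm.read_state();T=st['ee_pos'];print(T,st['orientation'],st['contact_force'],st['finger_gap'])
c=snapshot('wrist');a=snapshot('scene');W=world(c,st)
pickle.dump((c,st,a),open('w5.pkl','wb'))
for ce,t in blobs(c,(0,150,50),(5,255,255),8)[0]:
        i=tuple(ce[::-1].round().astype(int));print(ce,t,W[i])
q=(abs(W[...,2]-.097)<.005)&(np.hypot(W[...,0]-T[0],W[...,1]-T[1])<.035)
P=W[q];print(q.sum(),np.median(P[:,2]),'tilt',np.linalg.lstsq(np.c_[P[:,:2]-P[:,:2].mean(0),np.ones(len(P))],P[:,2],rcond=None)[0])
Ws=world(a)
for ce,t in blobs(a,(0,150,50),(5,255,255),8)[0]: print(ce,t,Ws[tuple(ce[::-1].round().astype(int))])
cv2.imwrite('pics/s5.png',cv2.cvtColor(np.hstack([cv2.resize(a['img'][180:280,250:350],(400,400),interpolation=2),cv2.resize(c['img'][120:320,190:390],(400,400))]),cv2.COLOR_RGB2BGR))
```

```text
[ 0.58976477 -0.02533775  0.16384553] [ 0.57104341  0.4167432   0.571319   -0.4169282 ] [ 0.19406657 -0.90173653 -0.39834397] 0.0019193926922834864
[281.3 238.7] [270 228  23  29 251] [ 0.59238398 -0.02409837  0.14372004]
1593 0.09686849486043508 tilt [-0.02448076 -0.01072462  0.09711242]
[306.  222.7] [303 218   7  11  67] [ 0.59088109 -0.03404179  0.14166136]
[234.4 306.7] [228 297  14  21 235] [ 0.60399459 -0.32429499  0.15236449]
```

View pics/s5.png

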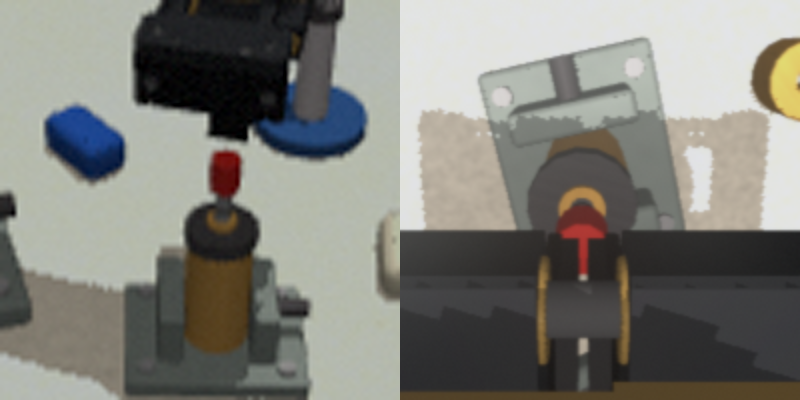

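The gauge stands upright with its foot flat on the ferrule. I'll touch the knob top gently with the closed fingertips to get a direct height reference.

Request:
step_arm:
  plan:
    - [0.006, 0, 0, 0, 0, 0, 0]
    - [0.012, 0, 0, 0, 0, 0, 0]
    - [0.015, 0, 0, 0, 0, 0, 0]
    - [0.0165, 0, 0, 0, 0, 0, 0]
    - [0.0175, 0, 0, 0, 0, 0, 0]
    - [0.018, 0, 0, 0, 0, 0, 0]
    - [0.0185, 0, 0, 0, 0, 0, 0]
    - [0.0185, 0, 0, 0, 0, 0, 0]

```text
time_s: 15.2
ee_pos: [0.5899, -0.0254, 0.1457]
orientation: [0.571, 0.417, 0.571, -0.417]
contact_force: [1.3, -0.3, 0.1]
finger_gap: 0.0007
```

Request:
step_arm:
  plan:
    - [0.0005, 0, 0, 0, 0, 0, 0]
    - [0.0005, 0, 0, 0, 0, 0, 0]

```text
time_s: 15.45
ee_pos: [0.5902, -0.0253, 0.1455]
orientation: [0.571, 0.417, 0.571, -0.417]
contact_force: [-0.4, -0.5, 2.2]
finger_gap: 0.0006
```

Request:
step_arm:
  plan:
    - [0.0005, 0, 0, 0, 0, 0, 0]
    - [0.0005, 0, 0, 0, 0, 0, 0]

```text
time_s: 15.7
ee_pos: [0.5905, -0.0253, 0.1455]
orientation: [0.572, 0.417, 0.571, -0.417]
contact_force: [-0.0, 0.8, 5.8]
finger_gap: 0.0009
```

Contact is at TCP z = 0.1455, so the head must be pressed until the fingertip reads the same. Now to the height stop.

Request:
step_arm:
  plan:
    - [-0.03, 0, 0, 0, 0, 0, 0]
    - [-0.08, 0, 0, 0, 0, 0, 0]
    - [-0.11, -0.004, -0.05, 0, 0, 0, 0]
    - [-0.11, -0.008, -0.1, 0, 0, 0, 0]
    - [-0.11, -0.012, -0.15, 0, 0, 0, 0]
    - [-0.11, -0.017, -0.2, 0, 0, 0, 0]
    - [-0.11, -0.017, -0.249, 0, 0, 0, 0]
    - [-0.11, -0.017, -0.249, 0, 0, 0, 0]
    - [-0.11, -0.017, -0.249, 0, 0, 0, 0]
    - [-0.11, -0.017, -0.249, 0, 0, 0, 0]

```text
time_s: 16.95
ee_pos: [0.4983, 0.2049, 0.2542]
orientation: [0.571, 0.417, 0.571, -0.418]
contact_force: [-0.7, -0.1, -0.2]
finger_gap: 0.0007
```

Run:
```python
from h import *
st=arm.read_state();T=st['ee_pos'];print(T,st['orientation'],st['contact_force'],st['finger_gap'])
c=snapshot('wrist');a=snapshot('scene');W=world(c,st);R=Rq(st['orientation'])
for ce,t in blobs(c,(18,120,60),(38,255,255),100)[0]:
    i=tuple(ce[::-1].round().astype(int));p=onplane(c,*ce,W[i][2],st);print(ce,t,W[i],p,'tool',R.T@(p-T))
Ws=world(a)
for ce,t in blobs(a,(0,150,50),(5,255,255),8)[0]: print(ce,t,Ws[tuple(ce[::-1].round().astype(int))])
```

```text
[0.49831931 0.2048564  0.25424993] [ 0.57064466  0.41731833  0.57050421 -0.4180132 ] [-0.70928241 -0.10356582 -0.21609627] 0.0006701389967746714
[548.8 139.8] [535 124  25  30 491] [ 0.65594688 -0.09752667  0.02460449] [ 0.65608783 -0.09716258  0.02460449] tool [0.22985395 0.05926966 0.33540671]
[277.1 170. ] [ 257  150   41   41 1331] [0.53795964 0.22070885 0.20235642] [0.53798078 0.2206421  0.20235642] tool [ 0.05186245  0.04261263 -0.00309943]
[474.9 174.8] [455 160  45  34 725] [ 0.58595591 -0.00744983  0.05755527] [ 0.58613456 -0.00722996  0.05755527] tool [0.19685071 0.0197448  0.22856261]
[514.2 181.7] [507 175  19  17 125] [ 0.58885353 -0.02143521  0.10085387] [ 0.58919953 -0.02148188  0.10085387] tool [0.15356382 0.01832996 0.24310644]
[298.5 279.8] [296 254   5  48 168] [0.52947383 0.21063036 0.34481047] [0.52956563 0.21052607 0.34481047] tool [-0.09057879  0.03143748  0.00410584]
[263.8 283.2] [262 258   5  44 142] [0.52646197 0.21876187 0.34561388] [0.52639328 0.21879413 0.34561388] tool [-0.09138839  0.0309117  -0.00473375]
[310.5 319.6] [ 179  311  242   16 3137] [0.52296058 0.20572356 0.35063074] [0.52310207 0.20564338 0.35063074] tool [-0.0963919   0.02379658  0.00681108]
[ 82.3 322.3] [ 72 317  20  10 129] [0.50594469 0.25840854 0.35091919] [0.50588345 0.25832694 0.35091919] tool [-0.09672106  0.02330502 -0.04861248]
[305.9 222.9] [303 218   7  11  69] [ 0.59103765 -0.03437039  0.14193306]
[234.4 306.7] [228 297  14  21 235] [ 0.60480127 -0.32527584  0.15379717]
```

Request:
step_arm:
  plan:
    - [0, 0.043, -0.003, 0, 0, 0, 0]
    - [0.02, 0.043, -0.003, 0, 0, 0, 0]
    - [0.04, 0.043, -0.003, 0, 0, 0, 0]
    - [0.047, 0.043, -0.003, 0, 0, 0, 0]
    - [0.05, 0.043, -0.003, 0, 0, 0, 0]
    - [0.052, 0.043, -0.003, 0, 0, 0, 0]
    - [0.054, 0.043, -0.003, 0, 0, 0, 0]
    - [0.056, 0.043, -0.003, 0, 0, 0, 0]
    - [0.059, 0.043, -0.003, 0, 0, 0, 0]
    - [0.062, 0.043, -0.003, 0, 0, 0, 0]

```text
time_s: 18.3
ee_pos: [0.5382, 0.2224, 0.1926]
orientation: [0.571, 0.417, 0.571, -0.417]
contact_force: [-0.2, -2.7, 3.1]
finger_gap: 0.0004
```

Request:
step_arm:
  plan:
    - [0.003, 0, 0, 0, 0, 0, 0]
    - [0.006, 0, 0, 0, 0, 0, 0]
    - [0.009, 0, 0, 0, 0, 0, 0]
    - [0.012, 0, 0, 0, 0, 0, 0]
    - [0.015, 0, 0, 0, 0, 0, 0]
    - [0.018, 0, 0, 0, 0, 0, 0]
    - [0.021, 0, 0, 0, 0, 0, 0]
    - [0.024, 0, 0, 0, 0, 0, 0]
    - [0.027, 0, 0, 0, 0, 0, 0]
    - [0.03, 0, 0, 0, 0, 0, 0]
    - [0.033, 0, 0, 0, 0, 0, 0]
    - [0.036, 0, 0, 0, 0, 0, 0]
    - [0.038, 0, 0, 0, 0, 0, 0]
    - [0.04, 0, 0, 0, 0, 0, 0]
    - [0.0415, 0, 0, 0, 0, 0, 0]
    - [0.042, 0, 0, 0, 0, 0, 0]
    - [0.042, 0, 0, 0, 0, 0, 0]

```text
time_s: 20.42
ee_pos: [0.5376, 0.2228, 0.1505]
orientation: [0.571, 0.417, 0.571, -0.417]
contact_force: [2.2, -1.3, 3.0]
finger_gap: 0.0003
```

Request:
step_arm:
  plan:
    - [0.0015, 0, 0, 0, 0, 0, 0]
    - [0.003, 0, 0, 0, 0, 0, 0]
    - [0.004, 0, 0, 0, 0, 0, 0]
    - [0.0045, 0, 0, 0, 0, 0, 0]
    - [0.0045, 0, 0, 0, 0, 0, 0]
    - [0.0045, 0, 0, 0, 0, 0, 0]

```text
time_s: 21.18
ee_pos: [0.5376, 0.2228, 0.146]
orientation: [0.571, 0.417, 0.571, -0.417]
contact_force: [1.0, 0.5, 2.5]
finger_gap: 0.0007
```

Run:
```python
from h import *
for i in range(3):
    st=arm.read_state();print(st['ee_pos'],st['contact_force'],st['orientation']);c=snapshot('top')
```

```text
[0.53763152 0.22276006 0.1460066 ] [1.02751951 0.45735747 2.49082309] [ 0.57108156  0.41683558  0.57130882 -0.41679752]
[0.53763998 0.22278472 0.14601135] [1.36749942 0.92871447 2.45896437] [ 0.57106014  0.41687278  0.57131387 -0.41678276]
[0.5376273  0.22282751 0.14604016] [1.14936434 0.64143283 3.1741611 ] [ 0.5710739   0.41686643  0.5713224  -0.41675856]
```

0.5 mm more, then retreat and check both heights.

Request:
step_arm:
  plan:
    - [0.0003, 0, 0, 0, 0, 0, 0]
    - [0.0006, 0, 0, 0, 0, 0, 0]
    - [0.0006, 0, 0, 0, 0, 0, 0]
    - [0.0006, 0, 0, 0, 0, 0, 0]

```text
time_s: 21.82
ee_pos: [0.5377, 0.2227, 0.1456]
orientation: [0.571, 0.417, 0.571, -0.417]
contact_force: [-0.8, 1.3, 3.7]
finger_gap: 0.0005
```

Request:
step_arm:
  plan:
    - [-0.003, 0, 0, 0, 0, 0, 0]
    - [-0.02, 0, 0, 0, 0, 0, 0]
    - [-0.06, 0, 0, 0, 0, 0, 0]
    - [-0.1, -0.02, 0, 0, 0, 0, 0]
    - [-0.1, -0.05, 0.03, 0, 0, 0, 0]
    - [-0.1, -0.06, 0.05, 0, 0, 0, 0]
    - [-0.1, -0.06, 0.05, 0, 0, 0, 0]

```text
time_s: 22.7
ee_pos: [0.4959, 0.1547, 0.2464]
orientation: [0.571, 0.418, 0.57, -0.418]
contact_force: [-0.2, 0.6, -0.2]
finger_gap: 0.0005
```

Run:
```python
from h import *
st=arm.read_state();print(st['ee_pos'],st['contact_force'])
c=snapshot('wrist');a=snapshot('scene');b=snapshot('top');W=world(c,st)
a0,b0=pickle.load(open('s0.pkl','rb'))
def near(W,x,y,r,zlo,zhi):
    q=(np.hypot(W[...,0]-x,W[...,1]-y)<r)&(W[...,2]>zlo)&(W[...,2]<zhi);return q.sum(),np.percentile(W[q][:,2],[50,80,95]) if q.any() else ''
for n,w in(('wrist',W),('scene',world(a)),('top',world(b))):
    print(n,'head',near(w,.5378,.2215,.012,.12,.2),'knob',near(w,.590,-.026,.008,.12,.2))
for n,x,y in(('blue',.42,.09),('spare',.667,-.12)):
    for s0,s1 in((a0,a),(b0,b)):
        for s in(s0,s1):
            w=world(s);q=(np.hypot(w[...,0]-x,w[...,1]-y)<.05)&(w[...,2]>.01)&(w[...,2]<.05);print(n,q.sum(),w[q].mean(0).round(4))
cv2.imwrite('pics/fin.png',cv2.cvtColor(a['img'],cv2.COLOR_RGB2BGR))
```

```text
[0.49589513 0.15469071 0.24637814] [-0.18095355  0.56327214 -0.21258002]
wrist head (np.int64(646), array([0.14455387, 0.1451157 , 0.14573998])) knob (np.int64(255), array([0.14459822, 0.14523045, 0.14577435]))
scene head (np.int64(47), array([0.1436346 , 0.14453169, 0.14573244])) knob (np.int64(48), array([0.14023554, 0.14469734, 0.14612465]))
top head (np.int64(0), '') knob (np.int64(36), array([0.14594127, 0.14652683, 0.14752325]))
blue 232 [0.4201 0.0888 0.0244]
blue 230 [0.4203 0.0891 0.0243]
blue 363 [0.416  0.0956 0.0286]
blue 366 [0.416  0.0955 0.0286]
spare 315 [ 0.6633 -0.1224  0.0289]
spare 315 [ 0.6632 -0.1227  0.0289]
spare 230 [ 0.6591 -0.1162  0.0322]
spare 228 [ 0.659  -0.1162  0.032 ]
```

View pics/fin.png

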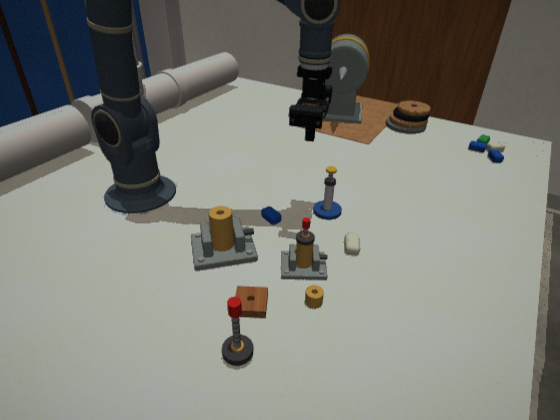

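The final view shows the gauge upright on the small ferrule at (305,240), the head lowered at (331,170) and the arm clear. The wrist depth medians put the head at 0.14455 and the knob at 0.14460. I'll hand it in.

```bash
python3 -c "
from workcell import arm
print(arm.sign_off())"
```

```text
the job is handed in; nothing more can be done
None
```

The gauge stands bottomed in the small ferrule's bore, the yellow head is pressed level with its red knob, and the job is handed in at about 23 s of the 64 s allowed.

- **Bore:** the rod slid down at about 10 mm/s against 3–4 N of friction and stopped at a depth of about 52 mm. The force reading at the stop was 17.9 N. A steady push of about 8 N then did not move it, which confirms the floor. I took force readings only at the end of each short move, so a brief higher peak could have gone unseen, though it is unlikely at that speed.
- **Height stop:** touching the knob top with the closed fingertips gave a TCP height of 145.5 mm. I pressed the head down to a TCP height of 145.6 mm.
- **Last checks:**
  - The wrist depth image put the head at 144.55 mm and the knob at 144.60 mm.
  - The scene camera agreed only roughly, within its coarser noise. The top camera showed the knob at about 146 mm and gave no reading of the head.
  - The blue bar and the spare ferrule measured unmoved to within 0.3 mm. I did not measure the white bar, but it looks unmoved in the final picture.
  - The arm is clear of everything.

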